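# Right the tilted sauce kettle and shut its lid

### The job

The small sauce kettle has been emptied and still hangs tipped on its ratchet. Lift the red-handled pawl out of the ratchet wheel and throw it right back so that it stays clear, then wind the crank back until the kettle stands fully upright on its stop, and then lower the lid gently shut without letting it slam. Leave the steel pan and the pepper mill where they are.

Things in the scene. Friction and masses are not known exactly. Their poses are not given: they have to be found in the camera images.
- stand: Fixed steel stand on the hob (feet 180 mm wide, 216 mm deep) with the tilting kettle (132 mm across, 122 high). Origin on the hob top under the kettle's middle; its -x side looks to the robot, with crank, ratchet wheel and pawl there; its +y is the robot's left, the side to which the kettle tips and pours; z up. All three hinge axes here run along its x axis. 
- trunnion (a point): Fixed point on the kettle's tilting axis (along the stand's x, 150 mm above the hob), in the plane of the toothed ratchet wheel (radius 52 mm, 24 teeth) on the kettle's front trunnion, which turns with the kettle.
- crank_grip (a point): Middle of the crank's black revolving hand grip: cylinder 23 mm thick, 72 mm long, along the stand's x, pointing to the robot; 95 mm from the tilting axis, and it moves on that circle with the kettle. The flat crank arm stands behind it, 42 mm from this point towards the kettle. Pinch it from above across the stand's y; it rolls freely in the fingers.
- kettle (a joint): Tilt of the kettle with wheel and crank, rad: 0 = upright on its stop, grows as it tips towards the stand's +y (limit 1.5). Starts tipped. Winding back: the crank grip moves up and towards the stand's -y. The trunnions are stiff: about 1 N m (8 to 12 N at the grip) to turn, so it stays where it is left. With the pawl in the teeth it cannot be turned back.
- pawl_hinge (a point): Fixed point: pivot of the pawl (axis along the stand's x), on the bracket to the right of the wheel; 76 mm from the tilting axis towards the stand's -y and 33 mm above it.
- pawl_grip (a point): Middle of the pawl's red finger grip: cylinder 19 mm thick, 72 mm long, along the stand's x, pointing to the robot; 80 mm from the pawl's pivot. With the pawl in the teeth it lies up and to the stand's +y of the pivot, at 40 degrees over the horizontal. Pinch it from above across the stand's y, or lift it from below.
- pawl (a joint): Angle of the pawl, rad: 0 to 0.15 = tip in the teeth, grows as the grip is lifted up and over towards the stand's -y; tips clear of the teeth from 0.2; past about 1.1 it falls on by its own weight (140 g) on its rest at 1.75 and stays there; below that it falls back into the teeth.
- lid_hinge (a point): Hinge of the lid on the kettle's rim (axis along the stand's x), moves with the kettle. Kettle upright: 78 mm to the stand's -y of the kettle's middle, 166 mm above the hob.
- lid_grip (a point): Middle of the black bar of the lid's bridge handle: 15 mm thick, 68 mm long, along the stand's x, its middle 47 mm above the lid's underside and 126 mm from the hinge along the lid (134 mm in all); 31 mm clear under the bar. The round lid is 146 mm across. Pinch the bar from above across the stand's y, or push it over and down.
- lid (a joint): Opening of the lid from the kettle's rim, rad: 0 = shut, 1.57 = square to the rim (limit 1.7). Starts open. Closing with the kettle upright: the handle moves towards the stand's +y and down. The hinge is stiff (0.3 N m): it stays where it is left. Pressing hard (over 15 N) on the shut lid tips the kettle forward again.
- pan: Bystander: empty steel gastronorm pan, 108 x 176 x 65 mm, standing loose on the hob under the kettle's pouring lip, left of the kettle. Origin: centre of its underside.
- pepper_mill: Bystander: upright wooden pepper mill, 58 mm thick, 160 mm high, standing loose on the bench to the right of the hob (20 mm lower than the hob). Origin: centre of its underside.

How it is judged:
By the outcome, as a careful person would: the job done as asked, in the order asked, and still so for the second after the job is handed in, with the robot touching nothing.
It also fails if it takes over 54 s, if anything falls off the work surface, if the arm or the gripper's body presses on something with over 40 N, if the wrist force passes 120 N, or if a joint passes its speed limit or range.

### The arm

A 6-joint arm with a two-finger parallel gripper is mounted at the origin on a cart in front of the work surface, level with it; the furniture and walls round the work are solid. World frame = base frame: x ahead of the robot, y to its left, z up, the work surface at z = 0. Lengths are in m, angles in rad, forces in N, time in s.
With the tool pointing down it reaches from about 0.35 to 0.775 m from the base axis. Payload 5.5 kg.
Tool frame: the origin (TCP) lies midway between the tips of the shut fingers; the grasp point (between the pads) lies 19 mm behind it; z points along the fingers, y is the line along which they close (so a half turn about z gives the same grasp; the last joint's range is limited). The gripper opens to 85 mm and grips with 20 to 120 N. Pads are 22 mm wide; open, the fingers measure 114 mm over their backs; the gripper's body (76 mm by 85 mm) begins 54 mm behind the grasp point. The pads swing forward as they close: fully open they stand 13 mm farther back than shut.
Start: joints at [-1.392, 0.313, 0.046, 1.304, 0, 1.431], TCP at [0.18, -0.546, 0.231] pointing down, gripper open.
Joint ranges: [-2.76, 2.76], [-0.86, 1.69], [-1.03, 1.26], [-2.2, 2.34], [-1.47, 1.5], [-3.14, 3.14]. Speed limits (rad/s): [2.57, 2.57, 3.14, 3.14, 3.14, 3.14].

### API

Orientations are given as [roll, pitch, yaw] about the fixed x, y, z axes, in that order (R = Rz(yaw) Ry(pitch) Rx(roll)).
In Python, from cell import arm gives the robot as it stands.
- The arm moves only by the shell command python3 -m creep 'ROWS' [OPENING] [FORCE]. ROWS is JSON, a list of rows, each a list of 4 numbers: the shift along the tool's x, y, z in cm, then the turn about the tool's z in rad. A call has 1 to 20 rows; each row is the pose to reach, as a shift and turn from the pose commanded when the call began, along the tool's axes at that moment; what a row does not reach only later rows make up. A row lasts 1/12 s, in which the tool goes at most 41.7 mm and 7.16 degrees, less where a joint would pass 70% of its speed; a pose out of reach is approached as far as the arm can. A call with a gripper value outside its range is refused whole. OPENING is the closure, from -1 (fully open) to 1 (shut), so that 0 is half open, set as the call begins (- or left out, the last holds). The fingers move at their own pace and stop on an object; FORCE is the grip in N (left out, the last holds). Time passes only in rows, so rows that repeat a pose let the fingers close. It gives the time, the measured TCP pose, the force, the opening and the grip force at its end, in the units of the state.
- arm.state(): the state, without advancing time (a new reading comes with each control period).
- arm.grab_frame(name): name is "side" or "top" or "wrist"; returns (picture, depth): 480x640x3 uint8, blue, green, red; 480x640 float32, m along the optical axis (not along the pixel's ray), 0 where there is no reading.
- arm.camera_params(name): a dict with "intrinsics" (3x3 intrinsics, pixels), "pose" (4x4, takes a point from camera to world coordinates); the wrist camera has in their place "T_tool_cam" (4x4, takes a point from camera to tool coordinates, whose origin is the TCP and whose axes are the flange's). Camera axes: x right, y down, z forward; pixel columns grow to the right and rows downward; lengths in m; the calibration is good to about 2 mm. The wrist camera is an equidistant fisheye: a pixel r from the principal point sees the ray r / f radians off the axis. A picture is of the moment at which its call begins: read the wrist's pose just before it. camera_params takes no time and is no camera call.
- arm.close_job(): hands the job in; it is judged then, once.
The state is a dict: "clock": time; "q": joint angles; "joint_vel": joint speeds; "tau": joint torques, N m; "ee_pos": TCP position; "tcp_rot": TCP orientation; "force": force on the tool from outside, world axes, zero at the start; "ft_torque": the same for the moment, N m; "opening": opening from 0.0 (shut) to 1.0 (fully open); "gripper_force": force on a finger pad.
Only numpy, scipy, OpenCV 4.12 (cv2) and the standard library are available. Lean on these libraries where they do the work, as an engineer would, in place of code of your own. Each camera call takes 0.05 s, during which the arm holds its last target. There are 200 camera calls.

## Working session

There is one attempt and no reset: what is moved stays moved. The work goes in short steps, Python scripts to look and compute and a shell command to move; the robot and the scene stay as the last step left them, time stands still between calls to the robot, and variables do not carry over. Pictures are saved under pics/ and viewed, at most 10 in all, crops included, and the job is handed in when it is done.

```bash
mkdir -p pics; ls; cat > h.py <<'E'
import numpy as np, cv2
from cell import arm
from scipy.spatial.transform import Rotation as R
def save(n,f):
    p,d=arm.grab_frame(n); cv2.imwrite(f'pics/{f}.png',p); np.save(f'pics/{f}.npy',d); return p,d
def pt(n,f,u,v,z=None):
    c=arm.camera_params(n);K=np.array(c['intrinsics']);T=np.array(c['pose'])
    d=np.load(f'pics/{f}.npy'); w=d[v-2:v+3,u-2:u+3]; w=w[w>0]
    z=np.median(w) if z is None else z
    return (T@np.r_[np.linalg.inv(K)@[u,v,1]*z,1])[:3]
def st():
    s=arm.state(); print(s['clock'],np.round(s['ee_pos'],4),np.round(s['tcp_rot'],3),'F',np.round(s['force'],1),'op',s['opening'],'g',s['gripper_force'],'q',np.round(s['q'],2)); return s
E
python3 - <<'E'
from h import *
s=st(); save('side','s1'); save('top','t1')
print(arm.camera_params('side'),arm.camera_params('top'))
print(R.from_euler('xyz',s['tcp_rot']).as_matrix().round(3))
E
```

```text
pics
0.0 [ 0.1801 -0.5455  0.2304] [-3.14  -0.     0.319] F [-0.   0.1  1.2] op 1.0006383111110002 g 0.0 q [-1.39  0.31  0.04  1.3  -0.    1.43]
{'intrinsics': array([[613.66622257,   0.        , 312.55370138],
       [  0.        , 613.66622257, 240.39711576],
       [  0.        ,   0.        ,   1.        ]]), 'pose': array([[ 0.54932399,  0.71163438, -0.43797223,  1.04481262],
       [ 0.83546376, -0.457955  ,  0.30377215, -0.43551999],
       [ 0.01560313, -0.53277925, -0.8461104 ,  1.11769834],
       [ 0.        ,  0.        ,  0.        ,  1.        ]])} {'intrinsics': array([[528.328073  ,   0.        , 319.35834563],
       [  0.        , 528.328073  , 240.04144687],
       [  0.        ,   0.        ,   1.        ]]), 'pose': array([[ 0.01848333, -0.98405576,  0.17689721,  0.33449905],
       [-0.99832506, -0.02786553, -0.05070095, -0.02515708],
       [ 0.0548219 , -0.1756638 , -0.98292258,  1.39268981],
       [ 0.        ,  0.        ,  0.        ,  1.        ]])}
[[ 0.95   0.313 -0.   ]
 [ 0.313 -0.95   0.002]
 [ 0.    -0.002 -1.   ]]
```

View pics/s1.png

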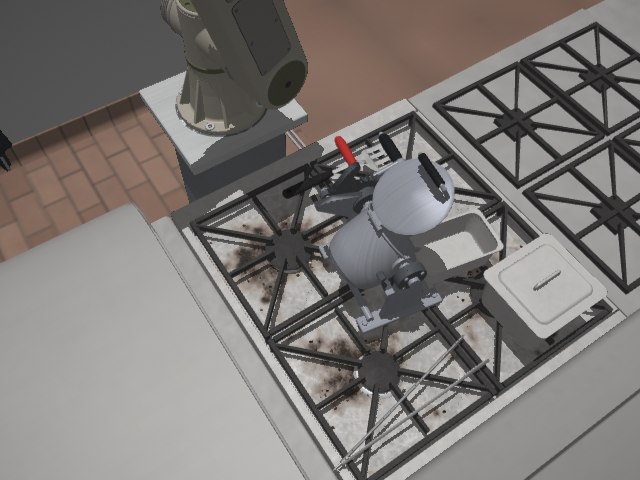

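View pics/t1.png

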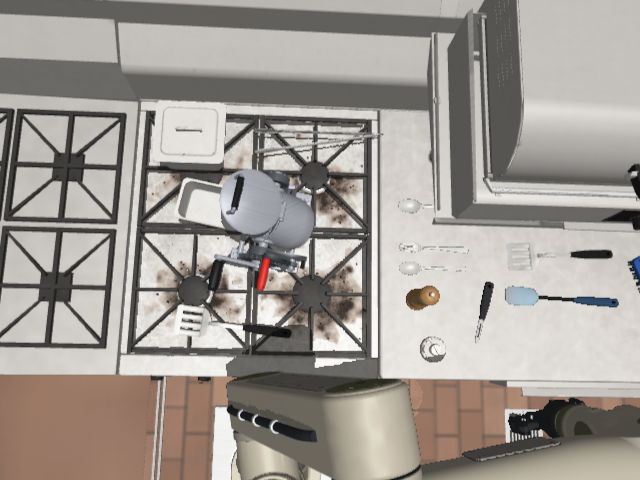

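The top view shows the red pawl grip at about (263,274), the crank grip at about (216,274), the lid bar at about (236,196) and the pan at (205,203). The mill is at (425,297). I'll enlarge a crop for exact pixels.

```bash
python3 - <<'E'
import cv2
p=cv2.imread('pics/t1.png')[160:310,170:330]
q=cv2.imread('pics/s1.png')[120:345,270:510]
cv2.imwrite('pics/t1c.png',cv2.resize(p,(640,600),interpolation=cv2.INTER_CUBIC))
E
python3 - <<'E'
from h import *
p=cv2.imread('pics/t1.png').astype(int)
m=(p[...,2]>150)&(p[...,1]<70)&(p[...,0]<70); v,u=np.nonzero(m)
P=np.array([pt('top','t1',a,b) for a,b in zip(u,v)])
print(len(P),P.mean(0),P.min(0),P.max(0))
for a,b in [(217,263),(216,274),(212,288),(236,181),(236,196),(236,210),(262,262),(262,290)]: print((a,b),pt('top','t1',a,b).round(3))
E
```

```text
185 [0.46489275 0.03628038 0.24732624] [0.42989387 0.02486868 0.24255642] [0.49755547 0.04875933 0.24954392]
(217, 263) [0.491 0.145 0.192]
(216, 274) [0.466 0.146 0.191]
(212, 288) [0.434 0.153 0.189]
(236, 181) [0.658 0.1   0.287]
(236, 196) [0.614 0.094 0.326]
(236, 210) [0.595 0.098 0.281]
(262, 262) [0.489 0.04  0.244]
(262, 290) [0.428 0.038 0.239]
```

View pics/t1c.png

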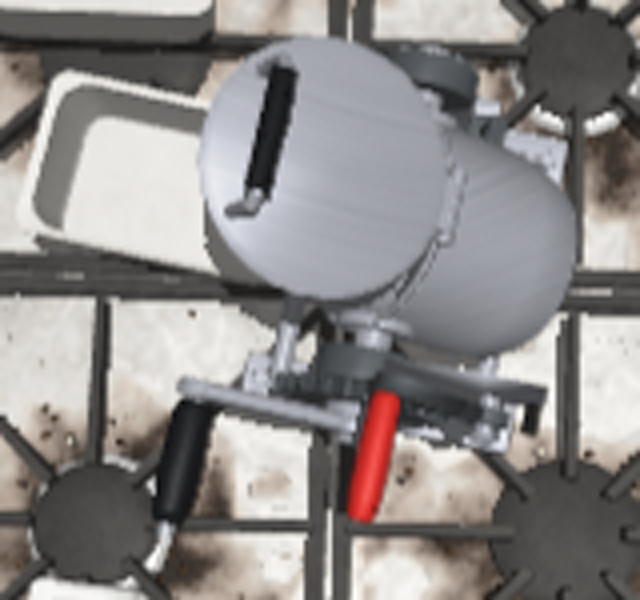

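The crop shows the red grip running from crop (388,400) to (363,515), with the crank arm behind the black grip and the wheel behind both. The grip axes give the stand yaw.

```bash
python3 - <<'E'
from h import *
p=cv2.imread('pics/t1.png').astype(int); d=np.load('pics/t1.npy')
def fit(m,name):
    v,u=np.nonzero(m); P=np.array([pt('top','t1',a,b,d[b,a]) for a,b in zip(u,v)])
    P=P[np.abs(P[:,2]-np.median(P[:,2]))<.012]
    c=P.mean(0);w=np.linalg.svd(P-c)[2][0]; w*=np.sign(w[0]); t=(P-c)@w
    print(name,len(P),c.round(4),w.round(3),'yaw',np.arctan2(w[1],w[0]).round(3),'ends',t.min().round(3),t.max().round(3),'mid',(c+w*(t.min()+t.max())/2).round(4),'zmax',P[:,2].max().round(4))
B=np.zeros(p.shape[:2],bool)
fit((p[...,2]>120)&(p[...,1]<80)&(p[...,0]<80),'red')
m=B.copy(); m[258:292,206:224]=True
fit(m&(p.max(2)<60)&(np.abs(d-d[274,216])<.03),'crank')
m=B.copy(); m[174:212,228:246]=True
fit(m&(p.max(2)<70),'lid')
E
```

```text
red 234 [0.4634 0.0367 0.2478] [ 0.984 -0.176  0.007] yaw -0.177 ends -0.037 0.035 mid [0.4627 0.0368 0.2478] zmax 0.2543
crank 278 [0.4648 0.1479 0.189 ] [ 0.983 -0.179  0.037] yaw -0.18 ends -0.035 0.034 mid [0.464 0.148 0.189] zmax 0.197
lid 194 [0.6247 0.0917 0.3241] [ 0.986 -0.166 -0.017] yaw -0.166 ends -0.034 0.035 mid [0.6253 0.0916 0.3241] zmax 0.3298
```

```bash
python3 -m creep '[[0,0,-10,0],[0,0,-10,0],[0,0,-10,0],[44.6,-46.6,-11,-1.5],[44.6,-46.6,-11,-1.5],[44.6,-46.6,-11,-1.5],[44.6,-46.6,-11,-1.5],[44.6,-46.6,-11,-1.5],[44.6,-46.6,-11,-1.5],[44.6,-46.6,-11,-1.5],[44.6,-46.6,-11,-2.64],[44.6,-46.6,-11,-2.64],[44.6,-46.6,-11,-2.64],[44.6,-46.6,-11,-2.64],[44.6,-46.6,-11,-2.64],[44.6,-46.6,-11,-2.64],[44.6,-46.6,-11,-2.64],[44.6,-46.6,-11,-2.64],[44.6,-46.6,-11,-2.64],[44.6,-46.6,-11,-2.64]]' 0 30; python3 -m creep '[[0,0,0,0],[0,0,0,0]]'; python3 -c "from h import *;st()"
```

```text
clock: 1.77
ee_pos: [0.4587, 0.0399, 0.3405]
tcp_rot: [3.141, -0.001, 2.455]
force: [-0.5, -0.3, 0.0]
opening: 0.503
gripper_force: 0.0
clock: 1.93
ee_pos: [0.4574, 0.0365, 0.3408]
tcp_rot: [-3.141, -0.001, 2.441]
force: [-0.2, 0.2, -0.6]
opening: 0.5
gripper_force: 0.0
1.9333 [0.4574 0.0365 0.3408] [-3.141e+00 -1.000e-03  2.441e+00] F [-0.2  0.2 -0.6] op 0.49993170920194724 g 0.0 q [-0.1   0.08  0.02  1.51 -0.    0.61]
```

```bash
python3 -m creep '[[0,0,0,-0.524],[0,0,0,-0.524],[0,0,0,-0.524],[0,0,2,-0.524],[0,0,5,-0.524],[0,0,7,-0.524],[0,0,7,-0.524],[0,0,7,-0.524]]'; python3 - <<'E'
from h import *
s=st(); p,d=save('wrist','w1')
E
```

```text
clock: 2.6
ee_pos: [0.4566, 0.0355, 0.2709]
tcp_rot: [-3.141, -0.002, 2.964]
force: [-0.1, 0.2, 0.6]
opening: 0.495
gripper_force: 0.0
2.6 [0.4566 0.0355 0.2709] [-3.141e+00 -2.000e-03  2.964e+00] F [-0.1  0.2  0.6] op 0.49523969584355404 g 0.0 q [-0.1   0.08 -0.15  1.34 -0.    0.08]
```

View pics/w1.png

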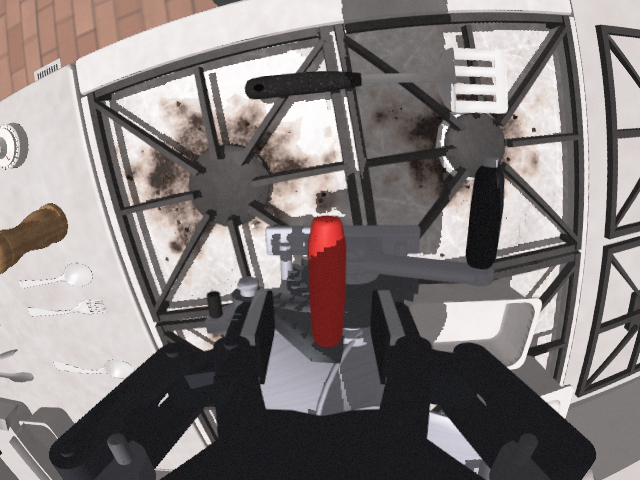

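The red grip is centred between the fingers (column 327, fingers at 258 and 385). Next I descend and pinch lightly.

```bash
python3 -m creep '[[0.2,0,2.5,0],[0.2,0,4.6,0],[0.2,0,4.9,0],[0.2,0,4.9,0]]'; python3 -m creep '[[0,0,0,0],[0,0,0,0],[0,0,0,0],[0,0,0,0],[0,0,0,0]]' 1 30
```

```text
clock: 2.98
ee_pos: [0.4556, 0.0364, 0.2228]
tcp_rot: [-3.141, -0.0, 2.967]
force: [0.1, 0.5, 0.2]
opening: 0.503
gripper_force: 0.0
clock: 3.4
ee_pos: [0.457, 0.0369, 0.224]
tcp_rot: [3.14, 0.004, 2.968]
force: [-0.1, 2.8, 7.1]
opening: 0.213
gripper_force: 29.7
```

```bash
python3 -m creep '[[0,-0.5,-0.4,0],[0,-1.0,-0.8,0],[0,-1.6,-1.2,0],[0,-2.2,-1.5,0],[0,-2.8,-1.8,0],[0,-3.5,-2.0,0],[0,-3.5,-2.0,0]]'; python3 -c "from h import *;st()"
```

```text
clock: 3.98
ee_pos: [0.4512, 0.0025, 0.245]
tcp_rot: [3.139, 0.005, 2.968]
force: [-0.8, 4.1, 11.5]
opening: 0.209
gripper_force: 30.2
3.9833 [0.4512 0.0025 0.245 ] [3.139 0.005 2.968] F [-0.8  4.1 11.5] op 0.20908140587680524 g 30.246043503284454 q [-0.17  0.06 -0.23  1.27  0.   -0.  ]
```

```bash
python3 -m creep '[[0,-0.7,-0.35,0],[0,-1.4,-0.45,0],[0,-2.1,-0.45,0],[0,-2.8,-0.45,0],[0,-3.5,-0.35,0],[0,-4.15,-0.2,0],[0,-4.8,0.1,0],[0,-5.5,0.4,0],[0,-6.1,0.8,0],[0,-6.7,1.2,0],[0,-6.7,1.2,0]]'; python3 -c "from h import *;st()"
```

```text
clock: 4.9
ee_pos: [0.4385, -0.0655, 0.2295]
tcp_rot: [-3.14, 0.001, 2.966]
force: [4.7, -0.0, 2.8]
opening: 0.209
gripper_force: 31.3
4.9 [ 0.4385 -0.0655  0.2295] [-3.140e+00  1.000e-03  2.966e+00] F [ 4.7 -0.   2.8] op 0.2087654040959694 g 31.28383219242096 q [-0.33  0.06 -0.27  1.24 -0.   -0.15]
```

```bash
python3 -m creep '[[0,0,0,0],[0,0,0,0],[0,0,0,0],[0,0,-4,0],[0,0,-8,0],[0,0,-11,0],[0,0,-11,0]]' 0; python3 - <<'E'
from h import *
st(); save('top','t2'); p=cv2.imread('pics/t2.png').astype(int); d=np.load('pics/t2.npy')
m=(p[...,2]>120)&(p[...,1]<80)&(p[...,0]<80); v,u=np.nonzero(m)
P=np.array([pt('top','t2',a,b,d[b,a]) for a,b in zip(u,v)]); print(len(P), P.mean(0) if len(P) else '')
cv2.imwrite('pics/t2c.png',cv2.resize(cv2.imread('pics/t2.png')[160:310,170:330],(640,600),interpolation=cv2.INTER_CUBIC))
E
```

```text
clock: 5.48
ee_pos: [0.4393, -0.0645, 0.3458]
tcp_rot: [-3.14, 0.007, 2.968]
force: [1.0, -1.1, 0.5]
opening: 0.499
gripper_force: 0.0
5.4833 [ 0.4393 -0.0645  0.3458] [-3.14   0.007  2.968] F [ 1.  -1.1  0.5] op 0.4992916970842388 g 0.0 q [-0.33  0.04 -0.01  1.51 -0.   -0.15]
0
```

View pics/t2c.png

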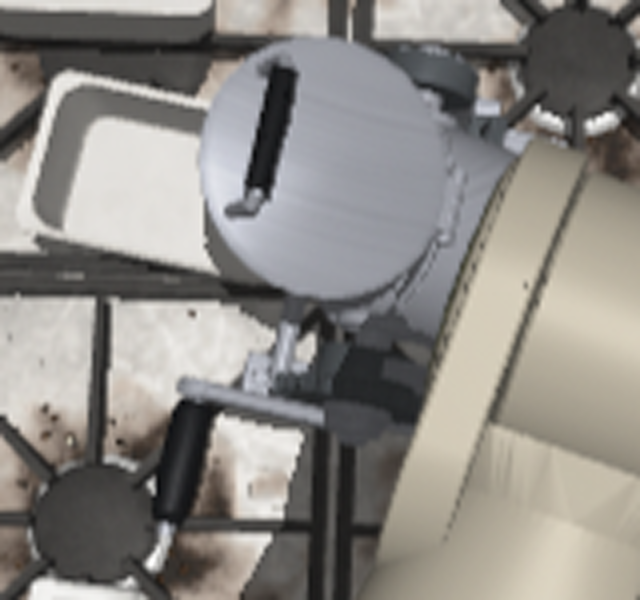

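The red grip has left its old place and is hidden under the arm; the crank is unmoved. I move over the crank and check the red grip from there.

```bash
python3 -m creep '[[1.8,4,0,0],[1.8,8,0,0],[1.8,12,0,0],[1.8,16,0,0],[1.8,19.5,0,0],[1.8,21.2,0,0],[1.8,21.2,4,0],[1.8,21.2,8,0],[1.8,21.2,11,0],[1.8,21.2,11,0],[1.8,21.2,11,0]]'; python3 - <<'E'
from h import *
st()
for n in ['side','top']:
    save(n,n+'3'); p=cv2.imread(f'pics/{n}3.png').astype(int); d=np.load(f'pics/{n}3.npy')
    m=(p[...,2]>110)&(p[...,1]<80)&(p[...,0]<80); v,u=np.nonzero(m)
    P=np.array([pt(n,n+'3',a,b,d[b,a]) for a,b in zip(u,v)]); print(n,len(P), np.median(P,0) if len(P) else '')
E
```

```text
clock: 6.45
ee_pos: [0.4547, 0.1477, 0.2282]
tcp_rot: [-3.139, -0.006, 2.968]
force: [0.3, 0.9, -0.1]
opening: 0.501
gripper_force: 0.0
6.45 [0.4547 0.1477 0.2282] [-3.139 -0.006  2.968] F [ 0.3  0.9 -0.1] op 0.5010617983468351 g 0.0 q [ 0.15  0.13 -0.19  1.25 -0.    0.32]
side 278 [ 0.44378963 -0.08001351  0.24259395]
top 244 [ 0.4422113  -0.07706705  0.24055093]
```

The pawl is on its rest (the measured position matches 1.75 rad). Next I pinch the crank grip.

```bash
python3 -m creep '[[0,0,3,0],[0,0,5.8,0],[0,0,6.4,0],[0,0,6.4,0]]'; python3 -m creep '[[0,0,0,0],[0,0,0,0],[0,0,0,0],[0,0,0,0],[0,0,0,0]]' 1 40
```

```text
clock: 6.88
ee_pos: [0.4568, 0.1478, 0.1664]
tcp_rot: [-3.141, -0.001, 2.967]
force: [0.2, 0.6, -0.2]
opening: 0.498
gripper_force: 0.0
clock: 7.3
ee_pos: [0.4588, 0.1499, 0.1688]
tcp_rot: [3.137, 0.004, 2.969]
force: [-0.0, 6.3, 1.1]
opening: 0.25
gripper_force: 39.6
```

```bash
python3 -m creep '[[0,-0.2,-0.5,0],[0,-0.4,-1.05,0],[0,-0.7,-1.6,0],[0,-1.0,-2.1,0],[0,-1.3,-2.6,0],[0,-1.65,-3.05,0],[0,-2.0,-3.5,0],[0,-2.45,-3.9,0],[0,-2.45,-3.9,0]]'; python3 -c "from h import *;s=arm.state();print(s['force'],s['ee_pos'])"
```

```text
clock: 8.05
ee_pos: [0.4545, 0.125, 0.2075]
tcp_rot: [3.138, 0.004, 2.968]
force: [1.0, 4.9, -1.0]
opening: 0.254
gripper_force: 40.5
[ 1.00946147  4.89195234 -0.98580803] [0.45446977 0.12501049 0.2074846 ]
```

```bash
python3 -m creep '[[0,-0.45,-0.4,0],[0,-0.9,-0.76,0],[0,-1.4,-1.1,0],[0,-1.85,-1.4,0],[0,-2.35,-1.65,0],[0,-2.9,-1.9,0],[0,-3.45,-2.1,0],[0,-4.0,-2.3,0],[0,-4.0,-2.3,0]]'; python3 - <<'E'
from h import *
print(arm.state()['force'])
y=np.array([.176,.984]); t=np.array([.4627,.0368])@y+.020
for a in [(282,200),(284,207),(283,212),(280,220)]:
    P=pt('top','t1',*a); r=P[:2]@y-t; z=P[2]-.15; print(a,P.round(3),r.round(3),z.round(3),'tilt',168-np.degrees(np.arctan2(z,r)))
E
```

```text
clock: 8.8
ee_pos: [0.4481, 0.0888, 0.2289]
tcp_rot: [3.129, 0.002, 2.97]
force: [8.7, 19.6, -13.8]
opening: 0.25
gripper_force: 41.6
[  8.7196217   19.60428677 -13.80835551]
(282, 200) [0.638 0.002 0.21 ] -0.024 0.06 tilt 56.50395791859712
(284, 207) [ 0.618 -0.004  0.225] -0.033 0.075 tilt 54.462805722267944
(283, 212) [ 0.606 -0.002  0.226] -0.033 0.076 tilt 54.69826139528628
(280, 220) [0.588 0.004 0.224] -0.03 0.074 tilt 55.985772982096634
```

```bash
python3 -m creep '[[0,-0.3,-0.1,0],[0,-0.4,-0.1,0],[0,-0.4,-0.1,0]]'; python3 - <<'E'
from h import *
st(); save('side','s4')
cv2.imwrite('pics/s4c.png',cv2.resize(cv2.imread('pics/s4.png')[90:330,230:510],(700,600),interpolation=cv2.INTER_CUBIC))
E
```

```text
clock: 9.05
ee_pos: [0.448, 0.0885, 0.2291]
tcp_rot: [3.122, 0.002, 2.973]
force: [12.9, 32.4, -22.1]
opening: 0.252
gripper_force: 41.3
9.05 [0.448  0.0885 0.2291] [3.122e+00 2.000e-03 2.973e+00] F [ 12.9  32.4 -22.1] op 0.25165397393755873 g 41.340453028678894 q [ 0.01  0.08 -0.25  1.24  0.02  0.18]
```

View pics/s4c.png

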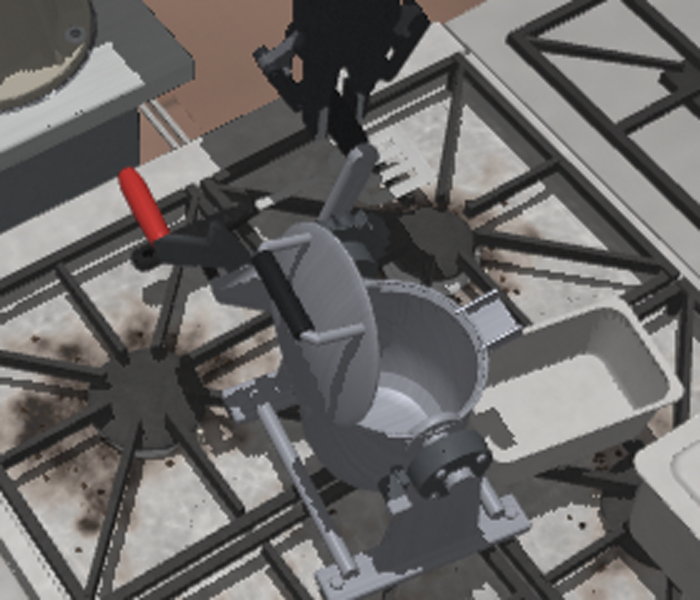

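The image shows the kettle upright, the lid standing open and the pawl thrown back. The grip no longer moves while the force climbs, so it is on its stop. I relax the push, release and rise.

```bash
python3 -m creep '[[0,0.3,0.2,0],[0,0.6,0.4,0],[0,0.6,0.4,0]]'; python3 -m creep '[[0,0,0,0],[0,0,0,0],[0,0,0,0],[0,0,-3,0],[0,0,-6,0],[0,0,-10,0],[0,0,-14,0],[0,0,-18,0],[0,0,-21,0],[0,0,-21,0],[0,0,-21,0]]' 0; python3 - <<'E'
from h import *
st(); save('top','t5'); save('side','s5')
cv2.imwrite('pics/t5c.png',cv2.resize(cv2.imread('pics/t5.png')[140:310,170:350],(635,600),interpolation=cv2.INTER_CUBIC))
E
```

```text
clock: 9.35
ee_pos: [0.4483, 0.0891, 0.2284]
tcp_rot: [3.136, 0.005, 2.97]
force: [1.6, 8.8, 1.8]
opening: 0.251
gripper_force: 43.4
clock: 10.27
ee_pos: [0.4471, 0.0861, 0.4375]
tcp_rot: [3.141, 0.005, 2.967]
force: [0.7, -0.4, -0.5]
opening: 0.5
gripper_force: 0.0
10.2667 [0.4471 0.0861 0.4375] [3.141 0.005 2.967] F [ 0.7 -0.4 -0.5] op 0.5004706594016154 g 0.0 q [ 0.01  0.1   0.29  1.75 -0.    0.19]
```

View pics/t5c.png

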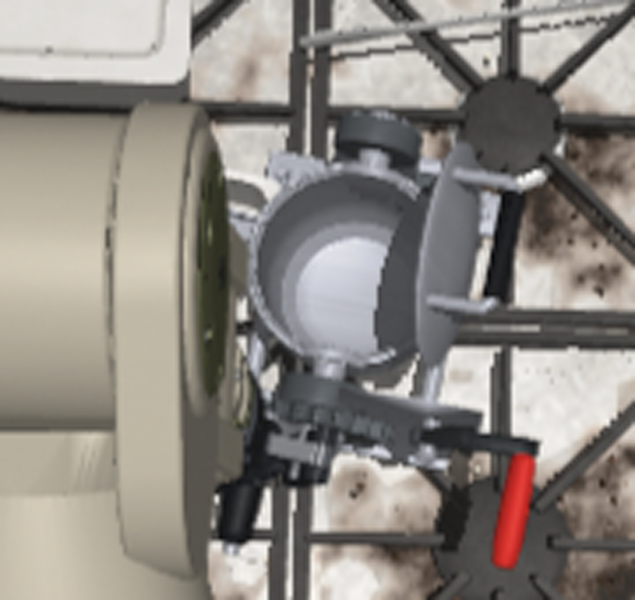

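The top view shows an upright kettle, the lid open near vertical with its bar at crop (507,240), and the red grip parked at the right. I measure the bar.

```bash
python3 - <<'E'
from h import *
y=np.array([.176,.984]);x=np.array([.984,-.176]); r=np.array([.4627,.0368]); t=r@y+.020
def fit(n,f,box,ref):
    p=cv2.imread(f'pics/{f}.png').astype(int); d=np.load(f'pics/{f}.npy')
    m=np.zeros(d.shape,bool); m[box[1]:box[3],box[0]:box[2]]=True
    m&=(p.max(2)<55)&(np.abs(d-d[ref[1],ref[0]])<.04)&(d>0); v,u=np.nonzero(m)
    P=np.array([pt(n,f,a,b,d[b,a]) for a,b in zip(u,v)]); z=np.median(P[:,2]); P=P[np.abs(P[:,2]-z)<.015]
    s=np.c_[P[:,:2]@x-r@x,P[:,:2]@y-t,P[:,2]]
    print(n,len(P),'med',np.median(P,0).round(4),'stand x,y(trunnion),z',np.median(s,0).round(4),'min',s.min(0).round(3),'max',s.max(0).round(3))
fit('top','t5',(308,190,320,228),(313,208))
fit('side','s5',(328,185,358,226),(342,206))
E
```

```text
top 190 med [ 0.5969 -0.0659  0.3042] stand x,y(trunnion),z [ 0.1504 -0.0971  0.3042] min [ 0.117 -0.105  0.297] max [ 0.183 -0.09   0.31 ]
side 319 med [ 0.5968 -0.0682  0.3056] stand x,y(trunnion),z [ 0.1501 -0.1002  0.3056] min [ 0.115 -0.105  0.297] max [ 0.184 -0.091  0.311]
```

```bash
python3 -m creep '[[-3,-2.1,0,0],[-6,-4.3,0,0],[-9,-6.5,0,0],[-12,-8.5,0,0],[-15,-10.5,0,0],[-17.4,-12.4,0,0],[-17.4,-12.4,3,0],[-17.4,-12.4,6,0],[-17.4,-12.4,8,0],[-17.4,-12.4,8,0],[-17.4,-12.4,8,0]]' 0.3 30; python3 - <<'E'
from h import *
st(); save('wrist','w6')
E
```

```text
clock: 11.28
ee_pos: [0.5947, -0.0656, 0.3531]
tcp_rot: [3.141, -0.006, 2.967]
force: [-0.1, -0.0, 0.4]
opening: 0.348
gripper_force: 0.0
11.2833 [ 0.5947 -0.0656  0.3531] [ 3.141 -0.006  2.967] F [-0.1 -0.   0.4] op 0.3481003636320175 g 0.0 q [-0.24  0.37  0.43  1.63 -0.   -0.07]
```

View pics/w6.png

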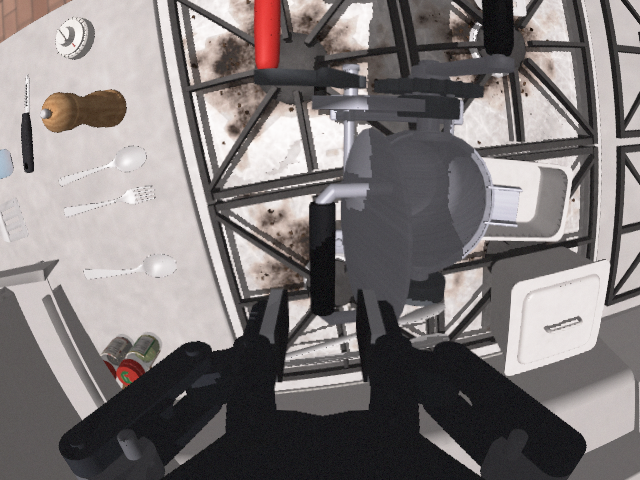

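The bar (column 322) is centred between the fingers, with the lid plate to its right. I descend and pinch.

```bash
python3 -m creep '[[0,0,2,0],[0,0,4,0],[0,0,5.5,0],[0,0,6.7,0],[0,0,6.7,0]]'; python3 -m creep '[[0,0,0,0],[0,0,0,0],[0,0,0,0],[0,0,0,0]]' 1 30
```

```text
clock: 11.75
ee_pos: [0.5958, -0.0655, 0.2879]
tcp_rot: [-3.141, -0.001, 2.968]
force: [-0.5, 0.6, -0.8]
opening: 0.349
gripper_force: 0.0
clock: 12.08
ee_pos: [0.5966, -0.0658, 0.2903]
tcp_rot: [-3.141, 0.003, 2.968]
force: [-2.3, 0.3, 4.4]
opening: 0.161
gripper_force: 31.0
```

```bash
python3 -m creep '[[0,1,-0.1,0],[0,2,-0.15,0],[0,3.2,-0.1,0],[0,4.35,0.05,0],[0,5.5,0.3,0],[0,6.6,0.65,0],[0,7.7,1.15,0],[0,8.75,1.65,0],[0,8.75,1.65,0]]'; python3 -c "from h import *;st()"
```

```text
clock: 12.83
ee_pos: [0.612, 0.0233, 0.2705]
tcp_rot: [3.139, -0.0, 2.97]
force: [2.1, 1.0, 0.5]
opening: 0.158
gripper_force: 32.5
12.8333 [0.612  0.0233 0.2705] [ 3.139 -0.     2.97 ] F [2.1 1.  0.5] op 0.1580925485892482 g 32.54872262477875 q [-0.09  0.38  0.24  1.43  0.    0.08]
```

```bash
python3 -m creep '[[0,1,0.65,0],[0,1.9,1.35,0],[0,2.8,2.15,0],[0,3.55,3.0,0],[0,4.25,3.95,0],[0,4.75,4.7,0],[0,5.1,5.3,0],[0,5.35,5.75,0],[0,5.55,6.15,0],[0,5.55,6.15,0]]'; python3 -c "from h import *;st()"
```

```text
clock: 13.67
ee_pos: [0.6208, 0.0753, 0.2091]
tcp_rot: [3.142, -0.001, 2.968]
force: [2.6, -1.9, -1.8]
opening: 0.161
gripper_force: 35.1
13.6667 [0.6208 0.0753 0.2091] [ 3.142e+00 -1.000e-03  2.968e+00] F [ 2.6 -1.9 -1.8] op 0.16099430172012338 g 35.062294006347656 q [-0.01  0.42  0.15  1.3   0.    0.17]
```

```bash
python3 -m creep '[[0,0.08,0.2,0],[0,0.15,0.4,0],[0,0.22,0.6,0],[0,0.3,0.8,0],[0,0.3,0.8,0]]'; python3 -c "from h import *;st()"
```

```text
clock: 14.08
ee_pos: [0.6214, 0.0782, 0.202]
tcp_rot: [3.141, -0.0, 2.968]
force: [1.9, -1.3, 0.6]
opening: 0.161
gripper_force: 35.7
14.0833 [0.6214 0.0782 0.202 ] [ 3.141 -0.     2.968] F [ 1.9 -1.3  0.6] op 0.16063947264154663 g 35.69156527519226 q [-0.    0.42  0.13  1.28  0.    0.17]
```

```bash
python3 -m creep '[[0,0,0.1,0],[0,0.05,0.2,0],[0,0.05,0.2,0]]'; python3 -m creep '[[0,0,0.1,0],[0,0.05,0.2,0],[0,0.05,0.2,0]]'
```

```text
clock: 14.33
ee_pos: [0.6215, 0.0789, 0.2003]
tcp_rot: [3.141, 0.0, 2.968]
force: [0.6, -0.3, 2.8]
opening: 0.158
gripper_force: 35.9
clock: 14.58
ee_pos: [0.6216, 0.0796, 0.1982]
tcp_rot: [3.141, 0.0, 2.968]
force: [1.9, 1.9, 2.4]
opening: 0.159
gripper_force: 36.1
```

```bash
python3 -m creep '[[0,0,0.1,0],[0,0.05,0.2,0],[0,0.05,0.2,0]]'; python3 -m creep '[[0,0,0.1,0],[0,0.05,0.2,0],[0,0.05,0.2,0]]'; python3 -m creep '[[0,0,0.1,0],[0,0.05,0.15,0],[0,0.05,0.15,0]]'
```

```text
clock: 14.83
ee_pos: [0.6218, 0.0797, 0.1977]
tcp_rot: [3.141, 0.002, 2.968]
force: [-0.3, 0.9, 10.6]
opening: 0.157
gripper_force: 36.8
clock: 15.08
ee_pos: [0.6218, 0.0798, 0.1975]
tcp_rot: [-3.141, 0.003, 2.968]
force: [-5.1, -0.1, 18.4]
opening: 0.16
gripper_force: 37.6
clock: 15.33
ee_pos: [0.6221, 0.0804, 0.1968]
tcp_rot: [3.141, 0.004, 2.968]
force: [-5.9, -0.7, 21.4]
opening: 0.161
gripper_force: 38.0
```

The lid is shut, and my press went a bit over 15 N. I unload, release and check that the kettle did not tip.

```bash
python3 -m creep '[[0,-0.03,-0.2,0],[0,-0.05,-0.35,0],[0,-0.05,-0.35,0]]'; python3 -m creep '[[0,0,0,0],[0,0,0,0],[0,0,0,0],[0,0,-2,0],[0,0,-5,0],[0,0,-9,0],[4,0,-13,0],[8,0,-16,0],[12,0,-18,0],[16,0,-20,0],[16,0,-20,0],[16,0,-20,0]]' 0.3; python3 - <<'E'
from h import *
y=np.array([.176,.984]);x=np.array([.984,-.176]); r=np.array([.4627,.0368]); t=r@y+.020
st(); save('side','s7'); save('top','t7')
p=cv2.imread('pics/s7.png'); cv2.imwrite('pics/s7c.png',cv2.resize(p[90:330,230:510],(700,600),interpolation=cv2.INTER_CUBIC))
E
```

```text
clock: 15.58
ee_pos: [0.6219, 0.0804, 0.197]
tcp_rot: [3.141, 0.001, 2.968]
force: [-0.3, 2.2, 8.4]
opening: 0.158
gripper_force: 36.8
clock: 16.58
ee_pos: [0.4605, 0.1085, 0.4005]
tcp_rot: [3.14, 0.004, 2.969]
force: [-0.4, -0.1, 1.2]
opening: 0.35
gripper_force: 0.0
16.5833 [0.4605 0.1085 0.4005] [3.14  0.004 2.969] F [-0.4 -0.1  1.2] op 0.3498492133768955 g 0.0 q [0.06 0.12 0.21 1.66 0.   0.23]
```

View pics/s7c.png

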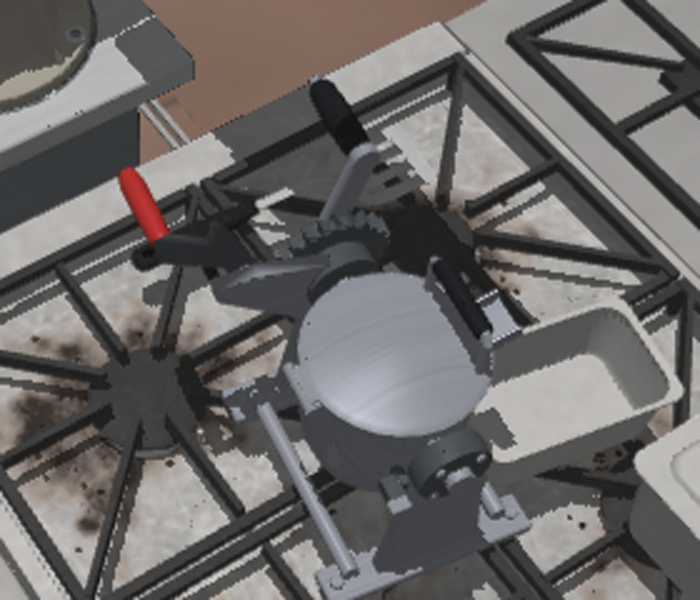

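The lid is shut, the kettle looks upright, the pawl is back and the pan is unmoved. The heavy press may have tipped the kettle by a hair, so I nudge the crank towards its stop with the open fingers straddling the grip.

```bash
python3 -m creep '[[0.9,-2.1,0,0],[0.9,-2.1,4,0],[0.9,-2.1,8,0],[0.9,-2.1,12,0],[0.9,-2.1,15,0],[0.9,-2.1,17,0],[0.9,-2.1,17,0],[0.9,-2.5,17,0],[0.9,-2.8,17,0],[0.9,-2.8,17,0]]' 0; python3 -m creep '[[0,-0.15,0,0],[0,-0.3,0,0],[0,-0.3,0,0]]';  python3 -m creep '[[0,-0.15,0,0],[0,-0.3,0,0],[0,-0.3,0,0]]'
```

```text
clock: 17.52
ee_pos: [0.4518, 0.081, 0.2276]
tcp_rot: [3.142, 0.002, 2.967]
force: [-0.7, 0.3, -0.4]
opening: 0.498
gripper_force: 0.0
clock: 17.77
ee_pos: [0.4513, 0.0795, 0.2276]
tcp_rot: [3.138, 0.003, 2.968]
force: [1.6, 3.9, 0.5]
opening: 0.503
gripper_force: 2.3
clock: 18.02
ee_pos: [0.4511, 0.0784, 0.2277]
tcp_rot: [3.134, 0.004, 2.97]
force: [4.4, 11.2, 0.2]
opening: 0.5
gripper_force: 5.9
```

```bash
python3 -m creep '[[0,-0.15,0,0],[0,-0.3,0,0],[0,-0.3,0,0]]';  python3 -m creep '[[0,-0.15,0,0],[0,-0.3,0,0],[0,-0.3,0,0]]'
```

```text
clock: 18.27
ee_pos: [0.4511, 0.078, 0.2277]
tcp_rot: [3.128, 0.004, 2.971]
force: [5.0, 21.4, 0.3]
opening: 0.504
gripper_force: 11.1
clock: 18.52
ee_pos: [0.451, 0.0777, 0.228]
tcp_rot: [3.122, 0.004, 2.973]
force: [6.6, 31.4, -0.2]
opening: 0.501
gripper_force: 16.2
```

It is firmly on its stop. I back off, rise, check and hand in.

```bash
python3 -m creep '[[0,0.6,0,0],[0,1.2,0,0],[0,1.8,0,0],[0,1.8,0,0],[0,1.8,-3,0],[0,1.8,-7,0],[0,1.8,-11,0],[0,1.8,-15,0],[0,1.8,-18,0],[0,1.8,-18,0],[0,1.8,-18,0]]'; python3 - <<'E'
from h import *
st()
for n,f in [('side','s7'),('top','t7')]:
    save(n,n+'8'); a=cv2.imread(f'pics/{f}.png').astype(int); b=cv2.imread(f'pics/{n}8.png').astype(int)
    m=(np.abs(a-b).max(2)>40); print(n,m.sum(), m[210:330,320:510].sum() if n=='side' else m[170:250,180:310].sum())
y=np.array([.176,.984]);x=np.array([.984,-.176]); r=np.array([.4627,.0368]); t=r@y+.020
p=cv2.imread('pics/side8.png').astype(int); d=np.load('pics/side8.npy')
def f(m):
    v,u=np.nonzero(m);P=np.array([pt('side','side8',a,b,d[b,a]) for a,b in zip(u,v)]); print(len(P),(np.median(P[:,:2]@y)-t).round(3),np.median(P[:,2]).round(3))
f((p[...,2]>110)&(p[...,1]<80)&(p[...,0]<80))
m=np.zeros(d.shape,bool); m[193:225,402:428]=True
f(m&(p.max(2)<45))
E
```

```text
clock: 19.43
ee_pos: [0.4524, 0.0871, 0.4081]
tcp_rot: [3.141, 0.004, 2.967]
force: [0.8, -0.2, -0.8]
opening: 0.497
gripper_force: 0.0
19.4333 [0.4524 0.0871 0.4081] [3.141 0.004 2.967] F [ 0.8 -0.2 -0.8] op 0.4965910656969494 g 0.0 q [ 0.02  0.1   0.21  1.68 -0.    0.19]
side 3372 68
top 11784 2472
276 -0.138 0.242
398 0.051 0.218
```

```bash
python3 -c "from h import *;print(arm.close_job())"
```

```text
the job is handed in; nothing more can be done
None
```

I've handed the job in at about 19 s: the pawl is thrown back on its rest, the kettle stands upright on its stop and the lid is shut without slamming. I briefly pressed the shut lid at about 21 N (over the 15 N mark), so I nudged the crank back onto its stop afterwards; I never went near the pan or the mill.

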